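Load an offcut into the drilling jig

TASK

Take the thin pale offcut, the flattest of the three wooden blocks lying just to the right of the drilling jig, lay it flat on the open end of the jig's board and push it lengthwise under the bridge until its end rests against the stop behind, ready to be drilled. Leave it lying straight in the jig, and leave the other two blocks where they are.

Things in the scene. Friction and masses are not known exactly. Their poses are not given: they have to be found in the camera images.
- thin_offcut_mid (a point): Centre (half-way up, 10 mm above its underside) of the thin pale sawn offcut: a loose block 92 mm long (its y), 30 mm wide (its x), 20 mm thick (its z), 34 g, lying flat. Either end may go first. Loaded against the stop, its centre is at jig x = -16 mm and its rear 47 mm stick out in front of the bridge.
- drill_jig: Fixed plywood drilling jig. Origin on the bench top below the bridge's middle; x = push direction, z up. Board 14 mm thick, 130 wide, x -160 (flat open in-feed end) to +75 mm. Wooden bridge x -15 to +15, y +-57, top 56 mm over the bench, steel bush on it to 64; opening 50 mm wide (y +-25), 28 high above the board. Stop bar behind: face at x = +30, its top 28 above the board.
- thick_offcut_mid (a point): Centre of the thick reddish offcut, a loose block 75 x 34 mm (its y, x), 34 mm high: too thick for the bridge, to be left alone.
- burl_mid (a point): Centre of the brown burl block, a loose block 98 x 66 mm (its y, x), 40 mm high: too thick for the bridge, to be left alone.
There are look-alikes about, which are no part of the job. What is shaped like the part that bears thin_offcut_mid but blue or orange is not meant.

How it is judged:
By the outcome, as a careful person would: the job done as asked, in the order asked, and still so for the second after the job is handed in, with the robot touching nothing.
It also fails if it takes over 48 s, if anything falls off the work surface, if the arm or the gripper's body presses on something with over 40 N, if the wrist force passes 120 N, or if a joint passes its speed limit or range.

ROBOT

A 7-joint arm with a two-finger parallel gripper is mounted at the origin on a cart in front of the work surface, level with it; the furniture and walls round the work are solid. World frame = base frame: x ahead of the robot, y to its left, z up, the work surface at z = 0. Lengths are in m, angles in rad, forces in N, time in s.
With the tool pointing down it reaches from about 0.4 to 0.9 m from the base axis. Payload 5.6 kg.
Tool frame: the origin (TCP) lies at the very end of the fingers, on their centre line; the grasp point (between the pads) lies 19 mm behind it (r.pinch_z is the distance from the TCP to the grasp point, in m); x points along the fingers, y is the direction in which the jaws open and shut, and the axes are right-handed (so a half turn about x gives the same grasp; the last joint's range is limited). The gripper opens to 92 mm and grips with 3 to 60 N. Pads are 20 mm wide; open, the fingers measure 128 mm over their backs; the gripper's body (75 mm by 189 mm) begins 69 mm behind the grasp point.
Start: joints at [-1.16, 0.468, -0.012, 1.603, 0.006, 1.071, -0.056], TCP at [0.285, 0.584, 0.215] pointing down, gripper open.
Joint ranges: [-2.53, 2.53], [-0.31, 2.02], [-1.57, 1.55], [0.28, 2.44], [-1.29, 4.43], [0.15, 1.84], [-2.92, 2.92]. Speed limits (rad/s): [2.57, 2.57, 3.14, 3.14, 3.14, 3.14, 3.14].

INTERFACE

Orientations are given as a unit quaternion [w, x, y, z].
In Python, from cell import status, cams, r gives the robot as it stands. The module is installed in compiled form; this text tells all that it offers.
- The arm moves only by the tool servo_tool, never from a script. Its argument "increments" is one flat list of numbers, 7 for each row, row after row: the turn, a rotation vector about the tool's x, y, z in degrees, then the shift along the tool's x, y, z in mm, then the gripper command: -1 is fully open, 1 is shut, values between are in proportion. In form: [wx, wy, wz, x, y, z, fingers, wx, wy, wz, x, y, z, fingers, ...]. A call has 1 to 12 rows; each row is the pose to reach, as a shift and turn from the pose commanded when the call began, along the tool's axes at that moment; what a row does not reach only later rows make up. A row lasts 1/8 s, in which the tool goes at most 62.5 mm and 10.7 degrees, less where a joint would pass 70% of its speed; a pose out of reach is approached as far as the arm can. A call with a gripper value outside its range is refused whole. The fingers move at their own pace and stop on an object; "newtons" is the grip in N (left out, the last holds). Time passes only in rows, so rows that repeat a pose let the fingers close. It gives the time, the measured TCP pose, the force and the opening at its end, in the units of the state.
- status.read_state(): the state, without advancing time (a new reading comes with each control period).
- cams.snapshot(name): name is "scene" or "side" or "wrist"; returns the picture (420x560x3 uint8, red, green, blue); there is no depth.
- cams.camera_params(name): a dict with "K" (3x3 intrinsics, pixels), "world_from_camera" (4x4, takes a point from camera to world coordinates); the wrist camera has in their place "hand_eye" (4x4, takes a point from camera to tool coordinates, whose origin is the TCP and whose axes are the tool frame's). Camera axes: x right, y down, z forward; pixel columns grow to the right and rows downward; lengths in m; the calibration is good to about 2 mm. The wrist camera is an equidistant fisheye: a pixel r from the principal point sees the ray r / f radians off the axis. A picture is of the moment at which its call begins: read the wrist's pose just before it. camera_params takes no time and is no camera call.
- r.job_done(): hands the job in, once; it reports no verdict.
The state is a dict: "time": time; "joint_pos": joint angles; "qvel": joint speeds; "tau": joint torques, N m; "tool_pos": TCP position; "tool_rot": TCP orientation; "ft_force": force on the tool from outside, world axes, zero at the start; "moment": the same for the moment, N m; "grip_width": finger opening in m.
Only numpy, scipy, OpenCV 4.12 (cv2) and the standard library are available. Lean on these libraries where they do the work, as an engineer would, in place of code of your own. Each camera call takes 0.05 s, during which the arm holds its last target. There are 200 camera calls.

## Working session

There is one attempt and no reset: what is moved stays moved. The work goes in short steps, Python scripts to look and compute and a tool call to move; the robot and the scene stay as the last step left them, time stands still between calls to the robot, and variables do not carry over. Pictures are saved under pics/ and viewed, about 8 in all and at most 12, crops included, and the job is handed in when it is done.

Besides the shell and the picture viewer there is one more tool, called by a JSON object that holds its "fn" and its "kwargs", one argument or row to a line. servo_tool: Moves the arm, as the interface text tells. Its arguments: {"type":"object","properties":{"increments":{"type":"array"},"newtons":{"type":"number"}},"required":["increments"]}

```bash
mkdir -p pics; python3 - <<'E'
from cell import status,cams,r
import cv2,numpy as np
s=status.read_state();print({k:np.round(v,3) for k,v in s.items()},r.pinch_z)
for n in ["scene","side","wrist"]:
    im=cams.snapshot(n);cv2.imwrite(f"pics/{n}0.png",im[:,:,::-1]);p=cams.camera_params(n)
    for k,v in p.items():print(n,k,np.round(v,4).tolist() if not isinstance(v,str) else v)
E
```

```text
{'time': np.float64(0.0), 'joint_pos': array([-1.16 ,  0.468, -0.012,  1.604,  0.006,  1.071, -0.056]), 'qvel': array([ 0.   , -0.   ,  0.001, -0.002,  0.001,  0.   ,  0.001]), 'tau': array([-1.0000e-03, -5.2055e+01, -1.3000e-02, -2.4376e+01, -5.7000e-02,
        1.7000e-02,  0.0000e+00]), 'tool_pos': array([0.285, 0.584, 0.214]), 'tool_rot': array([ 0.689,  0.158,  0.689, -0.16 ]), 'ft_force': array([0.045, 0.748, 0.561]), 'moment': array([-0.002,  0.009, -0.066]), 'grip_width': np.float64(0.092)} 0.0187
scene K [[466.8474, 0.0, 274.2322], [0.0, 466.8474, 211.4155], [0.0, 0.0, 1.0]]
scene world_from_camera [[0.6455, -0.3724, 0.6668, -0.1662], [-0.7634, -0.2882, 0.5781, -0.7982], [-0.0232, -0.8822, -0.4703, 0.5602], [0.0, 0.0, 0.0, 1.0]]
side K [[387.2991, 0.0, 277.0075], [0.0, 387.2991, 207.3571], [0.0, 0.0, 1.0]]
side world_from_camera [[0.845, -0.2658, 0.464, 0.1453], [-0.5347, -0.4283, 0.7285, -0.7876], [0.0051, -0.8637, -0.5041, 0.485], [0.0, 0.0, 0.0, 1.0]]
wrist K [[325.1923, 0.0, 280.3784], [0.0, 325.1923, 212.9891], [0.0, 0.0, 1.0]]
wrist hand_eye [[-0.0002, -0.2711, 0.9626, -0.1686], [1.0, 0.0003, 0.0003, 0.0002], [-0.0004, 0.9626, 0.2711, -0.077], [0.0, 0.0, 0.0, 1.0]]
```

View pics/scene0.png

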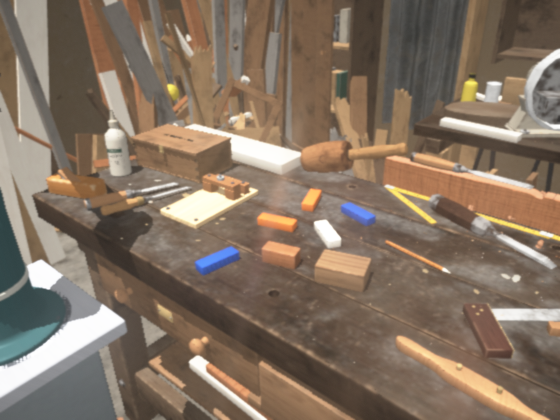

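View pics/side0.png

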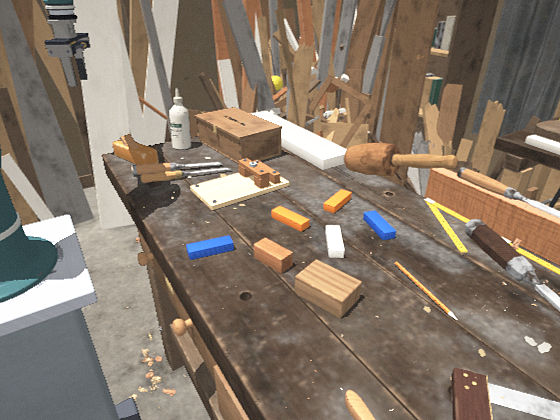

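The only pale, white offcut is at scene (327,234) and side (335,241). Look-alikes in the scene view are blue at (218,259) and (358,212), and orange at (277,222) and (312,200). The reddish thick block is at (281,254) and the burl at (343,268). The jig board is at (210,203). I choose the pale one and will measure it now, with one close crop.

```bash
cat > h.py <<'E'
import cv2,numpy as np
from cell import status,cams,r
def ray(n,uv):
    p=cams.camera_params(n);K=np.array(p["K"]);T=np.array(p["world_from_camera"])
    d=T[:3,:3]@np.linalg.solve(K,[*uv,1.]);return T[:3,3],d
def plane(n,uv,z):
    o,d=ray(n,uv);return o+d*(z-o[2])/d[2]
def proj(n,P):
    p=cams.camera_params(n);K=np.array(p["K"]);T=np.array(p["world_from_camera"])
    c=T[:3,:3].T@(np.array(P)-T[:3,3]);q=K@c;return q[:2]/q[2]
def two(a,b):
    (o1,d1),(o2,d2)=ray("scene",a),ray("side",b)
    A=np.stack([d1,-d2],1);t=np.linalg.lstsq(A,o2-o1,rcond=None)[0]
    p,q=o1+d1*t[0],o2+d2*t[1];return (p+q)/2,np.linalg.norm(p-q)
E
python3 - <<'E'
from h import *
out=[]
for n,b,w in [("scene",(327,234),(150,165,360,285)),("side",(335,241),(180,145,390,265))]:
    im=cv2.imread(f"pics/{n}0.png")
    hsv=cv2.cvtColor(im,cv2.COLOR_BGR2HSV)
    print(n,hsv[b[1],b[0]],hsv[203 if n=="scene" else 190,210 if n=="scene" else 230])
    m=((hsv[...,2]>125)&(hsv[...,1]<110)).astype(np.uint8)
    k,l,st,c=cv2.connectedComponentsWithStats(m)
    for q in [b,(210,203) if n=="scene" else (230,190)]:
        i=l[q[1],q[0]];print(q,i,st[i],c[i])
        if i:
            ct=max(cv2.findContours((l==i).astype(np.uint8),0,2)[0],key=cv2.contourArea)
            print(cv2.approxPolyDP(cv2.convexHull(ct),2.,True)[:,0].tolist())
    x0,y0,x1,y1=w
    out.append(cv2.resize(im[y0:y1,x0:x1],None,fx=2.5*1.0,fy=2.5,interpolation=cv2.INTER_CUBIC))
cv2.imwrite("pics/crop.png",np.vstack(out))
E
```

```text
scene [  0   0 255] [ 29  22 255]
(327, 234) 6 [   91     0   370   292 42170] [254.06523595 157.27633389]
[[96, 74], [196, 0], [268, 0], [407, 91], [460, 233], [361, 291], [166, 272], [130, 251], [91, 172]]
(210, 203) 6 [   91     0   370   292 42170] [254.06523595 157.27633389]
[[96, 74], [196, 0], [268, 0], [407, 91], [460, 233], [361, 291], [166, 272], [130, 251], [91, 172]]
side [  0   0 255] [ 29  20 255]
(335, 241) 4 [    0     0   466   420 57134] [185.46609725 189.08747856]
[[379, 0], [387, 11], [465, 262], [461, 273], [210, 419], [119, 418], [0, 336], [0, 116], [43, 3], [73, 0]]
(230, 190) 4 [    0     0   466   420 57134] [185.46609725 189.08747856]
[[379, 0], [387, 11], [465, 262], [461, 273], [210, 419], [119, 418], [0, 336], [0, 116], [43, 3], [73, 0]]
```

View pics/crop.png

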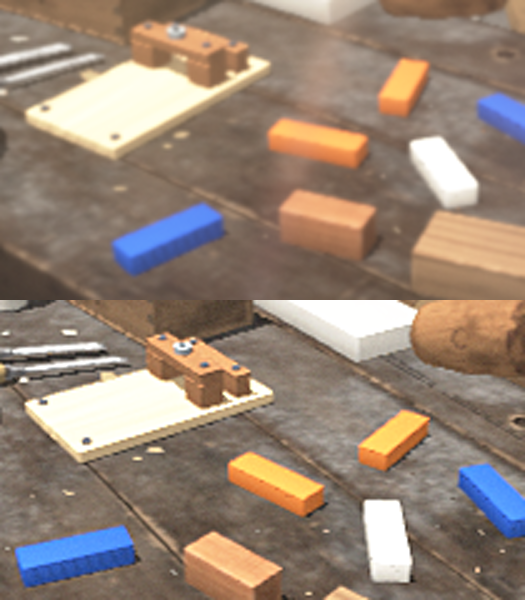

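The crop confirms the white, flat offcut, with the orange and blue look-alikes beside it. The jig's open end is at its left, and the bridge and stop are at the right/back. Next I use tighter masks.

```bash
python3 - <<'E'
from h import *
for n,b,j in [("scene",(327,234),(200,208)),("side",(335,241),(230,190))]:
    im=cv2.imread(f"pics/{n}0.png");hsv=cv2.cvtColor(im,cv2.COLOR_BGR2HSV)
    m=(hsv[...,2]>195).astype(np.uint8)
    for nm,q,z in [("block",b,.02),("jig",j,.014)]:
        mm=m.copy()
        if nm=="block": mm&=(hsv[...,1]<60)
        k,l,st,c=cv2.connectedComponentsWithStats(mm,connectivity=4);i=l[q[1],q[0]]
        ct=max(cv2.findContours((l==i).astype(np.uint8),0,2)[0],key=cv2.contourArea)
        h=cv2.approxPolyDP(cv2.convexHull(ct),1.5,True)[:,0]
        print(n,nm,st[i],[(p.tolist(),np.round(plane(n,p,z)[:2],3).tolist(),np.round(plane(n,p,0)[:2],3).tolist()) for p in h])
    
E
```

```text
scene block [314 219  27  29 460] [([314, 222], [0.616, -0.242], [0.645, -0.222]), ([325, 219], [0.644, -0.254], [0.674, -0.234]), ([340, 237], [0.597, -0.327], [0.625, -0.31]), ([339, 245], [0.568, -0.344], [0.595, -0.327]), ([327, 246], [0.548, -0.326], [0.575, -0.309]), ([315, 229], [0.591, -0.263], [0.619, -0.243])]
scene jig [ 160  187   98   41 1728] [([257, 190], [0.674, -0.009], [0.696, 0.011]), ([195, 227], [0.434, -0.029], [0.449, -0.01]), ([164, 215], [0.426, 0.078], [0.441, 0.1]), ([160, 210], [0.437, 0.107], [0.452, 0.13]), ([183, 194], [0.533, 0.133], [0.551, 0.157]), ([201, 189], [0.585, 0.118], [0.604, 0.141]), ([251, 187], [0.678, 0.017], [0.7, 0.038])]
side block [326 225  19  33 503] [([339, 225], [0.649, -0.253], [0.67, -0.23]), ([344, 248], [0.601, -0.325], [0.621, -0.305]), ([342, 257], [0.578, -0.345], [0.597, -0.326]), ([329, 256], [0.559, -0.329], [0.577, -0.31]), ([326, 225], [0.624, -0.238], [0.645, -0.214])]
side jig [ 190  173   99   37 1536] [([288, 181], [0.681, -0.002], [0.697, 0.021]), ([212, 209], [0.443, -0.031], [0.451, -0.009]), ([190, 188], [0.438, 0.099], [0.447, 0.126]), ([191, 185], [0.447, 0.114], [0.456, 0.141]), ([220, 174], [0.542, 0.136], [0.554, 0.164]), ([239, 173], [0.591, 0.114], [0.604, 0.141]), ([280, 176], [0.679, 0.036], [0.695, 0.061])]
```

```bash
cat >> h.py <<'E'
from scipy.spatial.transform import Rotation as Ro
def pose():
    s=status.read_state();q=s["tool_rot"];return np.array(s["tool_pos"]),Ro.from_quat([q[1],q[2],q[3],q[0]]),s
def down(a): # tool x down, tool y (jaws) at world angle a rad
    x=np.array([0,0,-1.]);y=np.array([np.cos(a),np.sin(a),0]);return Ro.from_matrix(np.stack([x,y,np.cross(x,y)],1))
def inc(p,a):
    P,R,s=pose();return np.round((R.inv()*down(a)).as_rotvec(degrees=True),1),np.round(R.inv().apply(np.array(p)-P)*1000,1)
E
python3 - <<'E'
from h import *
P,R,s=pose();print(R.as_matrix().round(3))
for nm,a,b,z in [("bottle",(120,174),(180,148),0),("thick",(281,249),(274,250),.034),("burl",(343,260),(330,280),.04),("boxtop",(180,138),(235,122),.1),("orange",(277,220),(290,216),.02),("jigbush",(226,180),(252,162),.064)]:
    print(nm,plane("scene",a,z).round(3),plane("side",b,z).round(3))
print("block 2view nearR top",two((325,219),(339,225)),two((340,237),(344,248)))
for a in (-34,146):print(a,inc((.61,-.282,.2),np.radians(a)))
E
```

```text
[[-0.001  0.438  0.899]
 [-0.001  0.899 -0.438]
 [-1.    -0.001  0.   ]]
bottle [0.525 0.422 0.   ] [0.526 0.419 0.   ]
thick [ 0.461 -0.27   0.034] [ 0.468 -0.272  0.034]
burl [ 0.499 -0.397  0.04 ] [ 0.5   -0.403  0.04 ]
boxtop [0.671 0.296 0.1  ] [0.673 0.292 0.1  ]
orange [ 0.57  -0.167  0.02 ] [ 0.578 -0.164  0.02 ]
jigbush [0.593 0.023 0.064] [0.605 0.061 0.064]
block 2view nearR top (array([ 0.65445992, -0.24722118,  0.01382774]), np.float64(0.0013679657651347705)) (array([ 0.60407005, -0.32241336,  0.01599633]), np.float64(0.002443243123344967))
-34 (array([98. ,  0.1,  0.1]), array([  14.8, -635.5,  671.9]))
146 (array([-82. ,  -0.1,   0.1]), array([  14.8, -635.5,  671.9]))
```

{"fn": "servo_tool", "kwargs": {
  "increments": [24, 0, 0, 0, -160, 168, -0.2, 49, 0, 0, 0, -318, 336, -0.2, 73, 0, 0, 5, -476, 504, -0.2, 98, 0, 0, 10, -635, 672, -0.2, 98, 0, 0, 15, -635, 672, -0.2, 98, 0, 0, 15, -635, 672, -0.2, 98, 0, 0, 15, -635, 672, -0.2, 98, 0, 0, 15, -635, 672, -0.2, 98, 0, 0, 15, -635, 672, -0.2, 98, 0, 0, 15, -635, 672, -0.2, 98, 0, 0, 15, -635, 672, -0.2, 98, 0, 0, 15, -635, 672, -0.2],
  "newtons": 20
}}

```text
time: 1.65
tool_pos: [0.5495, -0.1192, 0.2031]
tool_rot: [0.332, 0.624, 0.332, -0.624]
ft_force: [1.7, 0.9, -0.2]
grip_width: 0.055
```

```bash
cat >> h.py <<'E'
def wray(uv,P,R):
    p=cams.camera_params("wrist");K=np.array(p["K"]);H=np.array(p["hand_eye"])
    u=(np.array(uv,float)-K[:2,2])/K[0,0];th=np.linalg.norm(u)
    d=np.r_[u/max(th,1e-9)*np.sin(th),np.cos(th)]
    return P+R.apply(H[:3,3]),R.apply(H[:3,:3]@d)
def wplane(uv,z,P,R):
    o,d=wray(uv,P,R);return o+d*(z-o[2])/d[2]
def wproj(X,P,R):
    p=cams.camera_params("wrist");K=np.array(p["K"]);H=np.array(p["hand_eye"])
    c=H[:3,:3].T@(R.inv().apply(np.array(X)-P)-H[:3,3]);th=np.arccos(c[2]/np.linalg.norm(c))
    return K[:2,2]+K[0,0]*th*c[:2]/np.linalg.norm(c[:2])
E
python3 - <<'E'
from h import *
P,R,s=pose();im=cams.snapshot("wrist");cv2.imwrite("pics/w1.png",im[:,:,::-1]);np.savez("w1.npz",P=P,q=R.as_quat())
print(P,np.abs(s["qvel"]).max());print(wproj((.61,-.282,.02),P,R),wproj((.60,.055,.014),P,R))
print(inc((.61,-.282,.15),np.radians(-34)))
E
```

```text
[ 0.549497   -0.11924455  0.20307399] 1.0618695020555435
[393.31196061 273.45836999] [230.25904842  39.64464027]
(array([-0.5,  0.2, -0.4]), array([ 54.9, 135.1,  92. ]))
```

View pics/w1.png

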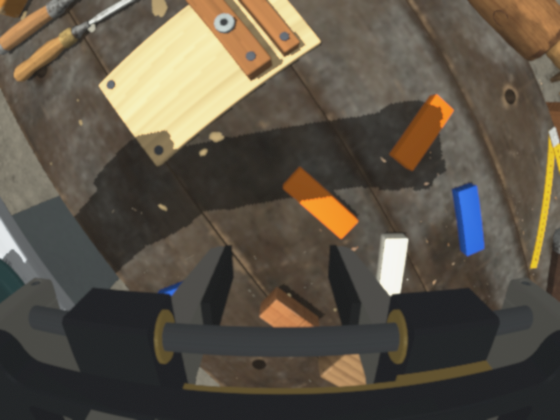

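{"fn": "servo_tool", "kwargs": {
  "increments": [0, 0, 0, 0, 45, 31, -0.2, 0, 0, 0, 10, 90, 62, -0.2, 0, 0, 0, 30, 135, 92, -0.2, 0, 0, 0, 55, 135, 92, -0.2, 0, 0, 0, 55, 135, 92, -0.2, 0, 0, 0, 55, 135, 92, -0.2, 0, 0, 0, 55, 135, 92, -0.2]
}}

```text
time: 2.58
tool_pos: [0.6103, -0.2687, 0.1496]
tool_rot: [0.333, 0.625, 0.332, -0.623]
ft_force: [0.0, 0.6, -0.6]
grip_width: 0.0551
```

```bash
python3 - <<'E'
from h import *
P,R,s=pose();im=cams.snapshot("wrist");cv2.imwrite("pics/w2.png",im[:,:,::-1]);np.savez("w2.npz",P=P,q=R.as_quat())
print(P,np.abs(s["qvel"]).max());u=wproj((.61,-.282,.02),P,R).astype(int);print(u)
hsv=cv2.cvtColor(im,cv2.COLOR_RGB2HSV);m=((hsv[...,2]>150)&(hsv[...,1]<60)).astype(np.uint8)
k,l,st,c=cv2.connectedComponentsWithStats(m,connectivity=4);i=l[u[1],u[0]];print(hsv[u[1],u[0]],st[i])
ct=max(cv2.findContours((l==i).astype(np.uint8),0,2)[0],key=cv2.contourArea)
w=np.array([wplane(p,.02,P,R)[:2] for p in ct[:,0]]);rc=cv2.minAreaRect((w*1000).astype(np.float32));print(rc,cv2.boxPoints(rc).round(1).tolist())
E
```

```text
[ 0.61032244 -0.26871877  0.14958818] 0.0024369957167934765
[288 216]
[  0   0 247] [ 271  168   33   93 2949]
((609.864990234375, -280.6075134277344), (92.28063201904297, 31.058090209960938), 55.5779914855957) [[571.0, -309.8999938964844], [596.5999755859375, -327.3999938964844], [648.7999877929688, -251.3000030517578], [623.0999755859375, -233.8000030517578]]
```

View pics/w2.png

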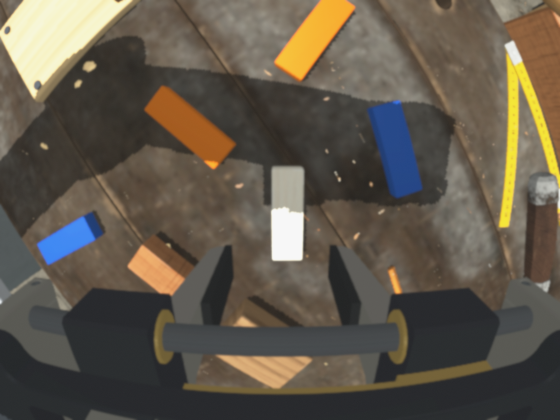

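Block centre is (0.610,-0.281), measured 92.3 × 31 mm with its axis at 55.6°, which matches the description. It shows at wrist (288,215). The burl and the red block are clear of the fingers. I will grip 28 mm from centre toward the end that will trail.

```bash
python3 - <<'E'
from h import *
for z in (.03,.003): print(inc((.5941,-.3037,z),np.radians(-34.4)))
d=np.load("w1.npz");P,R=d["P"],Ro.from_quat(d["q"]);im=cv2.imread("pics/w1.png")
hsv=cv2.cvtColor(im,cv2.COLOR_BGR2HSV);m=((hsv[...,2]>150)&(hsv[...,1]<130)&(hsv[...,0]>16)&(hsv[...,0]<35)).astype(np.uint8)
k,l,st,c=cv2.connectedComponentsWithStats(m,connectivity=4);i=l[100,170];print(hsv[100,170],st[i])
ct=max(cv2.findContours((l==i).astype(np.uint8),0,2)[0],key=cv2.contourArea)
for p in cv2.approxPolyDP(cv2.convexHull(ct),2.,True)[:,0]:print(p,(wplane(p,.014,P,R)*1000).round(1))
for p in [(223,22)]:print("bush",(wplane(p,.064,P,R)*1000).round(1))
E
```

```text
(array([ 0.5, -0.1, -0.1]), array([119.5,   5.8,  38.1]))
(array([ 0.5, -0.1, -0.1]), array([146.5,   5.8,  38.1]))
[ 25  70 244] [   98     0   223   150 14204]
[320  40] [ 6.807e+02 -6.000e-01  1.400e+01]
[176 149] [479.4 -10.3  14. ]
[134 136] [445.9  34.   14. ]
[98 86] [442.  115.5  14. ]
[136  47] [508.3 120.3  14. ]
[187   5] [584.4 122.7  14. ]
[232   0] [628.1  94.8  14. ]
[288   0] [678.6  58.6  14. ]
bush [603.4  59.2  64. ]
```

{"fn": "servo_tool", "kwargs": {
  "increments": [0.5, 0, 0, 40, 6, 38, -0.2, 0.5, 0, 0, 80, 6, 38, -0.2, 0.5, 0, 0, 110, 6, 38, -0.2, 0.5, 0, 0, 130, 6, 38, -0.2, 0.5, 0, 0, 146, 6, 38, -0.2, 0.5, 0, 0, 146, 6, 38, -0.2, 0.5, 0, 0, 146, 6, 38, 0.6, 0.5, 0, 0, 146, 6, 38, 0.6, 0.5, 0, 0, 146, 6, 38, 0.6, 0.5, 0, 0, 146, 6, 38, 0.6],
  "newtons": 20
}}

```text
time: 3.88
tool_pos: [0.5935, -0.3044, 0.0027]
tool_rot: [0.329, 0.626, 0.329, -0.626]
ft_force: [-0.1, 0.7, 3.6]
grip_width: 0.0298
```

{"fn": "servo_tool", "kwargs": {
  "increments": [0, 0, 0, -40, 0, 0, 0.6, 0, 0, 0, -90, 0, 0, 0.6, 0, 0, 0, -130, 0, 0, 0.6, 0, 0, 0, -150, 0, 0, 0.6, 0, 0, 0, -150, 0, 0, 0.6]
}}

```text
time: 4.5
tool_pos: [0.5937, -0.3044, 0.153]
tool_rot: [0.33, 0.626, 0.329, -0.625]
ft_force: [-0.2, 0.1, -1.0]
grip_width: 0.0294
```

```bash
python3 - <<'E'
from h import *
P,R,s=pose();print(P,s["grip_width"],s["joint_pos"].round(2));print(inc((.466,.041,.15),np.radians(-83)))
E
```

```text
[ 0.59371966 -0.30442032  0.15295038] 0.0294014840598149 [ 0.02  0.61  0.59  1.64 -0.38  1.01  0.13]
(array([48.5, -0.1, -0.1]), array([   2.5, -300.9, -212.4]))
```

{"fn": "servo_tool", "kwargs": {
  "increments": [6, 0, 0, 0, -38, -27, 0.6, 12, 0, 0, 0, -76, -54, 0.6, 18, 0, 0, 0, -113, -80, 0.6, 24, 0, 0, 0, -150, -106, 0.6, 30, 0, 0, 0, -188, -133, 0.6, 36, 0, 0, 0, -226, -159, 0.6, 42, 0, 0, 0, -263, -186, 0.6, 48.5, 0, 0, 2, -301, -212, 0.6, 48.5, 0, 0, 2, -301, -212, 0.6, 48.5, 0, 0, 2, -301, -212, 0.6, 48.5, 0, 0, 2, -301, -212, 0.6, 48.5, 0, 0, 2, -301, -212, 0.6]
}}

```text
time: 6.0
tool_pos: [0.4654, 0.0396, 0.15]
tool_rot: [0.043, 0.706, 0.042, -0.706]
ft_force: [0.0, -0.3, -0.6]
grip_width: 0.0294
```

```bash
python3 - <<'E'
from h import *
P,R,s=pose();im=cams.snapshot("wrist");cv2.imwrite("pics/w3.png",im[:,:,::-1]);np.savez("w3.npz",P=P,q=R.as_quat())
print(P,np.abs(s["qvel"]).max(),s["joint_pos"].round(2))
E
```

```text
[0.46543718 0.0396042  0.15002275] 0.0054592270820669996 [-0.87  0.31  0.85  2.14 -0.32  0.82 -1.28]
```

View pics/w3.png

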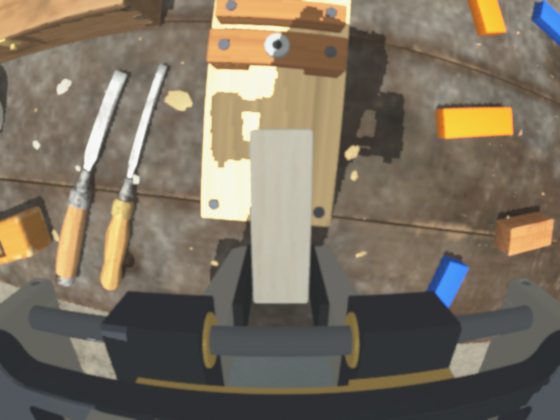

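```bash
python3 - <<'E'
from h import *
d=np.load("w3.npz");P,R=d["P"],Ro.from_quat(d["q"]);im=cv2.imread("pics/w3.png")
for nm,p,z in [("cornL",(202,217),.014),("cornR",(331,226),.014),("Lmid",(205,120),.014),("Rmid",(341,120),.014),("bush",(277,45),.064),("brFL",(208.5,61),.056),("brFR",(347,69),.056),("brBL",(211,31),.056),("brBR",(350,38),.056)]:
    print(nm,(wplane(p,z,P,R)*1000).round(1)[:2])
g=cv2.cvtColor(im,cv2.COLOR_BGR2GRAY).astype(float)
gx=cv2.GaussianBlur(g,(0,0),1);gx=np.gradient(gx,axis=1);gy=np.gradient(cv2.GaussianBlur(g,(0,0),1),axis=0)
def fit(pts,z,nm):
    w=np.array([wplane(p,z,P,R)[:2]*1000 for p in pts],np.float32)
    vx,vy,x,y=cv2.fitLine(w,cv2.DIST_HUBER,0,.01,.01).ravel();print(nm,np.degrees(np.arctan2(vy,vx)).round(2),(x.round(1),y.round(1)),"rms",np.std((w-[x,y])@[-vy,vx]).round(2))
L=[(198+np.argmax(np.abs(gx[v,198:212])),v) for v in range(80,212,4)]
Rr=[(c0-6+np.argmax(np.abs(gx[v,c0-6:c0+9])),v) for v in range(80,222,4) for c0 in [int(345-14*(v-75)/150)]]
fit(L,.014,"L");fit(Rr,.014,"R")
F=[(u,c0-6+np.argmax(np.abs(gy[c0-6:c0+7,u]))) for u in list(range(206,248,3)) for c0 in [int(217+(u-202)*9/129)]]
fit(F,.014,"infeed")
H=cams.camera_params("wrist")
for nm,p in [("bF L",(251,130)),("bF R",(311,130)),("bB L",(254,301)),("bB R",(308,302))]:
    print(nm,(R.inv().apply(wplane(p,P[2]-.002+.02,P,R)-P)*1000).round(1))
E
```

```text
cornL [442.2 115.9]
cornR [448.4 -12.7]
Lmid [537.4 120.1]
Rmid [552.2  -6.6]
bush [603.1  59.3]
brFL [586.9 113. ]
brFR [593.3   1.5]
brBL [612.9 114.4]
brBR [620.3   2. ]
L 2.2 (np.float32(514.0), np.float32(120.9)) rms 0.31
R 2.28 (np.float32(532.1), np.float32(-7.8)) rms 1.56
infeed -87.72 (np.float32(442.7), np.float32(91.1)) rms 0.29
bF L [-18.  -13.9 -73.5]
bF R [-18.   13.7 -73.5]
bB L [-18.  -14.5  15.2]
bB R [-18.   14.5  15.9]
```

Board edges give a jig yaw of 2.25°, width 129.5 mm (130 expected) and origin ≈ (0.604,0.059). The bush, seen at pixel (277,45), agrees within 1 mm. The block is held straight in the tool.

```bash
python3 - <<'E'
from h import *
for z in (.05,.0165): print(inc((.4661,.0538,z),np.radians(-87.75)))
E
```

```text
(array([ 4.6, -0. , -0. ]), array([100.1, -13.8,  -2.3]))
(array([ 4.6, -0. , -0. ]), array([133.6, -13.9,  -2.3]))
```

{"fn": "servo_tool", "kwargs": {
  "increments": [4.6, 0, 0, 30, -14, -2, 0.6, 4.6, 0, 0, 70, -14, -2, 0.6, 4.6, 0, 0, 100, -14, -2, 0.6, 4.6, 0, 0, 120, -14, -2, 0.6, 4.6, 0, 0, 128, -14, -2, 0.6, 4.6, 0, 0, 132, -14, -2, 0.6, 4.6, 0, 0, 133, -14, -2, 0.6, 4.6, 0, 0, 133, -14, -2, 0.6, 4.6, 0, 0, 133, -14, -2, 0.6]
}}

```text
time: 7.18
tool_pos: [0.4658, 0.0552, 0.0176]
tool_rot: [0.015, 0.707, 0.015, -0.707]
ft_force: [0.3, -0.6, 0.4]
grip_width: 0.0301
```

```bash
python3 - <<'E'
from h import *
P,R,s=pose();im=cams.snapshot("wrist");cv2.imwrite("pics/w4.png",im[:,:,::-1]);np.savez("w4.npz",P=P,q=R.as_quat())
im2=cams.snapshot("side");cv2.imwrite("pics/s4.png",cv2.resize(im2[110:250,150:350,::-1],None,fx=2.5,fy=2.5,interpolation=2))
print(P,s["ft_force"].round(2),s["moment"].round(3),s["grip_width"],s["time"]);print(inc((.4661,.0538,.0165),np.radians(-87.75)))
E
```

```text
[0.46584861 0.05524975 0.01758178] [ 0.3  -0.58  0.45] [-0.031  0.186 -0.022] 0.03009600089111489 7.175
(array([ 0.2, -0. ,  0. ]), array([ 0.9,  1.5, -0.3]))
```

View pics/w4.png

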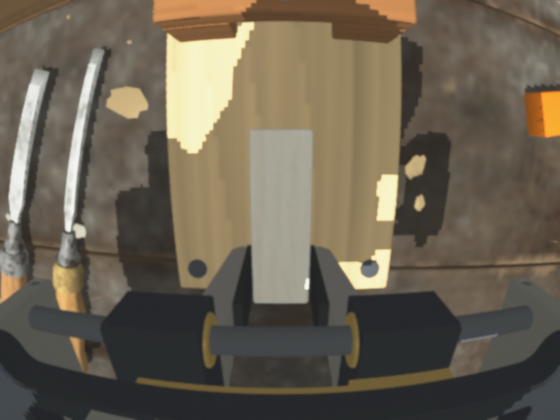

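The block is above the in-feed end, parallel to the board and about 1.5 mm left of the opening's middle (opening posts at px 237 and 332, block at 251–312). I lower it, release so it lies flat, then regrip lightly.

{"fn": "servo_tool", "kwargs": {
  "increments": [0, 0, 0, 0.5, 1.5, 0, 0.6, 0, 0, 0, 1, 1.5, 0, 0.6, 0, 0, 0, 1, 1.5, 0, 0.6, 0, 0, 0, 1, 1.5, 0, 0.2, 0, 0, 0, 1, 1.5, 0, 0.2, 0, 0, 0, 1, 1.5, 0, 0.2, 0, 0, 0, 1, 1.5, 0, 0.6, 0, 0, 0, 1, 1.5, 0, 0.6, 0, 0, 0, 1, 1.5, 0, 0.6, 0, 0, 0, 1, 1.5, 0, 0.6],
  "newtons": 10
}}

```text
time: 8.52
tool_pos: [0.4656, 0.0536, 0.0161]
tool_rot: [0.015, 0.707, 0.015, -0.707]
ft_force: [-0.3, 0.4, -0.9]
grip_width: 0.0296
```

```bash
python3 - <<'E'
from h import *
P,R,s=pose()
print(P,s["ft_force"].round(2),s["moment"].round(3),s["grip_width"]);
for x in (-.138,-.050,-.044):
  c=np.radians(2.25);print(x,inc((.604+x*np.cos(c),.0592+x*np.sin(c),.0166),np.radians(-87.75)))
E
```

```text
[0.4655517  0.05355333 0.0161138 ] [-0.32  0.4  -0.93] [-0.011  0.142 -0.087] 0.029623629456224775
-0.138 (array([ 0.1, -0. ,  0. ]), array([-0.5, -0.2, -0.6]))
-0.05 (array([ 0.1, -0. ,  0. ]), array([ -0.5,   0. , -88.6]))
-0.044 (array([ 0.1, -0. ,  0. ]), array([ -0.5,   0. , -94.6]))
```

{"fn": "servo_tool", "kwargs": {
  "increments": [0, 0, 0, 0, 0, -8, 0.6, 0, 0, 0, 0, 0, -18, 0.6, 0, 0, 0, 0, 0, -28, 0.6, 0, 0, 0, 0, 0, -38, 0.6, 0, 0, 0, 0, 0, -48, 0.6, 0, 0, 0, 0, 0, -58, 0.6, 0, 0, 0, 0, 0, -68, 0.6, 0, 0, 0, 0, 0, -76, 0.6, 0, 0, 0, 0, 0, -82, 0.6, 0, 0, 0, 0, 0, -86, 0.6, 0, 0, 0, 0, 0, -88, 0.6, 0, 0, 0, 0, 0, -88, 0.6]
}}

```text
time: 10.02
tool_pos: [0.5534, 0.0572, 0.0161]
tool_rot: [-0.015, -0.707, -0.015, 0.707]
ft_force: [0.2, 0.3, -0.5]
grip_width: 0.0302
```

{"fn": "servo_tool", "kwargs": {
  "increments": [0, 0, 0, 0, 0, -1, 0.6, 0, 0, 0, 0, 0, -2, 0.6, 0, 0, 0, 0, 0, -3, 0.6, 0, 0, 0, 0, 0, -4, 0.6, 0, 0, 0, 0, 0, -4, 0.6]
}}

```text
time: 10.65
tool_pos: [0.5576, 0.0574, 0.0162]
tool_rot: [0.015, 0.707, 0.015, -0.707]
ft_force: [-0.8, -0.2, -0.2]
grip_width: 0.0303
```

{"fn": "servo_tool", "kwargs": {
  "increments": [0, 0, 0, 0, 0, -1, 0.6, 0, 0, 0, 0, 0, -2, 0.6, 0, 0, 0, 0, 0, -3, 0.6, 0, 0, 0, 0, 0, -3, 0.6]
}}

```text
time: 11.15
tool_pos: [0.5602, 0.0575, 0.0161]
tool_rot: [-0.015, -0.707, -0.015, 0.707]
ft_force: [-1.7, 0.5, 0.9]
grip_width: 0.03
```

{"fn": "servo_tool", "kwargs": {
  "increments": [0, 0, 0, 0, 0, -1, 0.6, 0, 0, 0, 0, 0, -2, 0.6, 0, 0, 0, 0, 0, -3, 0.6, 0, 0, 0, 0, 0, -3, 0.6]
}}

```text
time: 11.65
tool_pos: [0.5604, 0.0576, 0.0159]
tool_rot: [-0.014, -0.705, -0.015, 0.709]
ft_force: [-8.9, -1.4, 8.2]
grip_width: 0.0298
```

```bash
python3 - <<'E'
from h import *
P,R,s=pose();im=cams.snapshot("wrist");cv2.imwrite("pics/w5.png",im[:,:,::-1]);np.savez("w5.npz",P=P,q=R.as_quat())
print(P,s["ft_force"].round(2),s["moment"].round(3),s["grip_width"])
E
```

```text
[0.5603878  0.05755126 0.01588247] [-8.93 -1.38  8.24] [-0.141  2.182  0.028] 0.02981096349759708
```

View pics/w5.png

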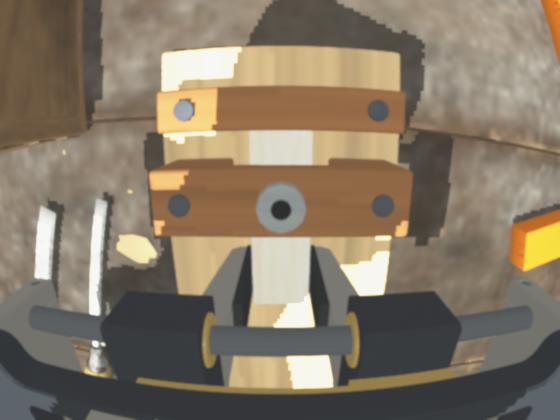

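The block is under the bridge and against the stop bar: white is visible up to row 132, and the motion stalled at x=0.5604 with 9 N, where 0.560 was predicted. I ease off, release and lift.

{"fn": "servo_tool", "kwargs": {
  "increments": [0, 0, 0, 0, 0, 2, 0.6, 0, 0, 0, 0, 0, 2, 0.6, 0, 0, 0, 0, 0, 2, 0.2, 0, 0, 0, 0, 0, 2, -0.2, 0, 0, 0, 0, 0, 2, -0.2, 0, 0, 0, 0, 0, 2, -0.2, 0, 0, 0, -20, 0, 2, -0.2, 0, 0, 0, -60, 0, 2, -0.2, 0, 0, 0, -110, 0, 2, -0.2, 0, 0, 0, -150, 0, 2, -0.2, 0, 0, 0, -150, 0, 2, -0.2, 0, 0, 0, -150, 0, 2, -0.2]
}}

```text
time: 13.2
tool_pos: [0.5611, 0.0578, 0.1664]
tool_rot: [0.015, 0.707, 0.015, -0.707]
ft_force: [-0.5, 0.4, -0.4]
grip_width: 0.0553
```

```bash
python3 - <<'E'
from h import *
P,R,s=pose();im=cams.snapshot("wrist");np.savez("w6.npz",P=P,q=R.as_quat())
sd=cams.snapshot("side")
cv2.imwrite("pics/f6.png",np.hstack([im,cv2.resize(sd[120:300,170:370],(467,420),interpolation=2)])[:,:,::-1][:, 150:950])
cv2.imwrite("pics/w6.png",im[:,:,::-1])
print(P,s["ft_force"].round(2),s["grip_width"],s["time"])
c=np.radians(2.25)
for x,z in [(-.062,.034),(.03,.034)]:
  for y in (-.015,.015):print(x,y,wproj((.604+x*np.cos(c)-y*np.sin(c),.0592+x*np.sin(c)+y*np.cos(c),z),P,R).round(1))
E
```

```text
[0.561097   0.05784615 0.16639769] [-0.46  0.43 -0.37] 0.05526354464089084 13.2
-0.062 -0.015 [296.6 223.3]
-0.062 0.015 [265.8 223.2]
0.03 -0.015 [298.  127.2]
0.03 0.015 [265.2 127.1]
```

View pics/f6.png

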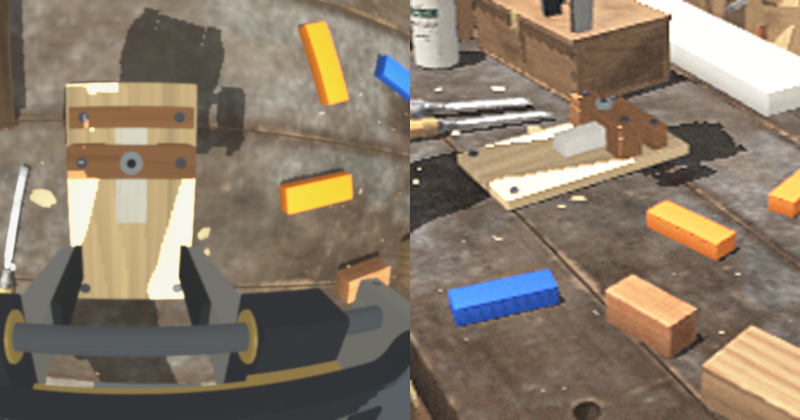

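The block lies in the jig (rear end at wrist row 223 as predicted, front at the stop bar, row 127), and the other blocks are unmoved. One numeric check of seating and straightness follows.

```bash
python3 - <<'E'
from h import *
d=np.load("w6.npz");P,R=d["P"],Ro.from_quat(d["q"]);im=cv2.imread("pics/w6.png");hsv=cv2.cvtColor(im,cv2.COLOR_BGR2HSV)
print(hsv[205,281],hsv[137,281],hsv[205,305])
m=((hsv[...,1]<32)).astype(np.uint8);m[:, :255]=0;m[:,310:]=0;m[235:]=0;m[:120]=0
w=[]
for sl in [(183,222),(129,143)]:
  for v in range(*sl):
    u=np.flatnonzero(m[v]);
    if len(u)>20:w.append([v,u.min()-.5,u.max()+.5])
w=np.array(w);print(w[:2],w[-2:])
for k in (1,2):
    q=np.array([wplane((a[k],a[0]),.034,P,R)[:2]*1000 for a in w],np.float32);vx,vy,x,y=cv2.fitLine(q,cv2.DIST_HUBER,0,.01,.01).ravel();print(np.degrees(np.arctan2(vy,vx))%180,x,y)
col=m[180:235,275:288].mean(1);rear=180+np.flatnonzero(col>.5).max()+.5
col=m[120:146,275:288].mean(1);fr=120+np.flatnonzero(col>.5).min()-.5
c=np.radians(2.25)
for e in (rear,fr):
    p=wplane((281,e),.034,P,R)[:2]-[.604,.0592];print(e,"jig xy mm",1000*(p@[np.cos(c),np.sin(c)]),1000*(p@[-np.sin(c),np.cos(c)]))
E
```

```text
[ 25  26 212] [ 27  22 216] [ 19  91 201]
[[183.  266.5 295.5]
 [184.  266.5 295.5]] [[141.  265.5 296.5]
 [142.  266.5 295.5]]
2.7268014 587.11096 72.912895
1.9936924 573.04834 44.53804
221.5 jig xy mm -60.23636424771422 0.2078286031471738
128.5 jig xy mm 28.709217421440417 0.5205490204764911
```

```bash
python3 -c "
from h import *
print(r.job_done())"
```

```text
the job is handed in; nothing more can be done
None
```

The thin pale offcut is lying flat and straight in the jig, under the bridge and against the stop, and I handed the job in at about 13.3 s. I gripped it near its trailing end, laid it on the open end of the board, let it settle, and pushed it in with a light grip. The push met the stop at tool x = 0.5604 m (predicted 0.560) with about 9 N; then I released it and lifted clear.

Last checks:
- **Straightness:** the offcut's axis is 2.4° against the jig's 2.25°, and it sits within 0.5 mm of the centreline.
- **Seating:** its ends measured jig x ≈ -60 and +29 mm, where -62 and +30 are ideal. The colour mask read it 3 mm short (89 mm instead of 92), so the check at the ends is only good to a couple of mm. The stall at the stop is the firmer evidence that it is seated.
- **Other blocks:** the thick reddish offcut and the burl looked undisturbed in the last side view, by eye only. The burl was partly out of that crop.
- **Gripper:** it is open and 15 cm above the work, touching nothing.

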